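# Hold a glass sample up to the inspection light

### The job

First switch on the sloping inspection light: press the push button on its driver box fully down and let it come up again. Then draw the tall glass sample out of the slotted rack, turn it parallel to the light's sloping face and hold it about 9 cm in front of the middle of that face for the inspector across the bench to look through; leave the other samples standing in the rack. The job finishes with the gripper still holding the sample there, clear of the light: do not put it down or let it go.

Things in the scene. Friction and masses are not known exactly. Their poses are not given: they have to be found in the camera images.
- light_button (a joint): travel of the light's round grey spring push button (28 mm across), straight down into its black collar: 0 m = up, 0.006 m = fully down; it takes about 5 N at the bottom and springs back up when let go
- light_button_top (a point): centre of the top of that button, about 62 mm above the table, on the grey driver box (80 x 66 x 40 mm) that stands on the table beside the light panel, on the panel's right as seen from the robot; the near side edge of the panel is 40 mm from the button's centre
- inspection_light: the inspection light, fixed to the bench: a flat panel 260 mm wide, 230 mm along its slope, 18 mm thick, sloping at 45 degrees over an aluminium base 200 x 260 mm. The panel's upper edge is the one nearer the robot, about 200 mm above the table; its lower edge, the farther one, is about 40 mm above it. Origin: centre of the base's underside; x = away from the robot, z = up
- light_face (a point): centre of the light's white lit face, about 123 mm above the table; the face looks up and away from the robot. Axes of this point: z = straight out of the face (up and away from the robot, 45 degrees above level), x = down the slope (away from the robot), y = level, along the panel's width
- sample_rack: slotted beech rack, fixed to the bench, 150 x 166 mm, 55 mm high; origin at the centre of its underside. Four slots run along its x axis, side by side along its y axis at -57, -19, 19 and 57 mm; each slot is 12 mm wide and 130 mm long and its floor is 12 mm above the table. In each slot one glass sample stands on edge
- tall_sample_centre (a point): centre of the tall glass sample: a clear, pale greenish pane 80 mm wide, 175 mm tall, 9 mm thick, about 0.3 kg, standing on edge in any one of the rack's slots; half-way up, so its top edge is 87.5 mm above this point (about 187 mm above the table). Axes: x = along its width (along the slot), y = through its thickness, z = up its height. Its two faces are alike
- wide_sample_a_centre (a point): centre of another glass sample of the same glass in the rack, 105 mm wide, 90 mm tall, 9 mm thick; to be left standing in its slot
- wide_sample_b_centre (a point): centre of another glass sample, 100 mm wide, 82 mm tall, 9 mm thick; to be left standing in its slot
- wide_sample_c_centre (a point): centre of another glass sample, 95 mm wide, 94 mm tall, 9 mm thick; to be left standing in its slot
Not all that is in view belongs to the job. What is shaped like the part that bears tall_sample_centre but orange or red is not meant.

How it is judged:
By the outcome, as a careful person would: the job done as asked, in the order asked, and still so for the second after the job is handed in, while the arm keeps its last pose, push and grip.
It also fails if it takes over 50 s, if anything falls off the work surface, if the arm or the gripper's body presses on something with over 40 N, if the wrist force passes 120 N, or if a joint passes its speed limit or range.

### The arm

A 6-joint arm with a two-finger parallel gripper is mounted at the origin on the work surface. World frame = base frame: x ahead of the robot, y to its left, z up, the work surface at z = 0. Lengths are in m, angles in rad, forces in N, time in s.
With the tool pointing down it reaches from about 0.25 to 0.775 m from the base axis. Payload 4 kg.
Tool frame: the origin (TCP) lies at the very end of the fingers, on their centre line; the grasp point (between the pads) lies 19 mm behind it; z points along the fingers, x is the direction in which the jaws open and shut, and the axes are right-handed (so a half turn about z gives the same grasp; the last joint's range is limited). The gripper opens to 85 mm and grips with 20 to 120 N. Pads are 22 mm wide; open, the fingers measure 114 mm over their backs; the gripper's body (76 mm by 85 mm) begins 54 mm behind the grasp point. The pads swing forward as they close: fully open they stand 13 mm farther back than shut.
Start: joints at [-0.103, 0.087, 1.371, -0, 1.684, -0.103], TCP at [0.55, -0, 0.231] pointing down, gripper open.
Joint ranges: [-3.1, 3.1], [-0.76, 2.03], [0.27, 2.55], [-1.08, 4.22], [0.17, 2.65], [-2.57, 2.57]. Speed limits (rad/s): [2.79, 2.79, 3.14, 3.14, 3.14, 3.14].

### API

Orientations are given as [roll, pitch, yaw] about the fixed x, y, z axes, in that order (R = Rz(yaw) Ry(pitch) Rx(roll)).
In Python, from cell import * gives the robot as it stands.
- The arm moves only by the tool arm_command, never from a script. Its argument "targets" is a list of rows, each a list of 6 numbers: the shift along the world's x, y, z in m, then the turn, a rotation vector about the world's x, y, z in degrees. A call has 1 to 20 rows; each row shifts and turns the commanded pose from where the row before left it; what a row does not reach is not made up. A row lasts 1/12 s, in which the tool goes at most 41.7 mm and 7.16 degrees, less where a joint would pass 70% of its speed; a pose out of reach is approached as far as the arm can. A call is refused whole if a number of a shift passes 0.0417 or a number of a turn 7.16, either way. A call with a gripper value outside its range is refused whole. "jaw" is the finger opening in m, from 0 to 0.0854, set as the call begins (left out, the last holds). The fingers move at their own pace and stop on an object; the grip force is fixed at half the most. Time passes only in rows, so rows that do not move let the fingers close. It gives the time, the measured TCP pose, the force and the opening at its end, in the units of the state.
- state(): the state, without advancing time (a new reading comes with each control period).
- snapshot(name): name is "scene" or "side" or "wrist"; returns (picture, depth): 384x512x3 uint8, blue, green, red; 384x512 float32, m along the optical axis (not along the pixel's ray), 0 where there is no reading.
- get_calibration(name): a dict with "fx", "fy", "cx", "cy" (pixels), "distortion" ([k1, k2, p1, p2, k3] as OpenCV has them; the pictures are not rectified), "eye" and "attitude" of the camera in the world; the wrist camera has in their place "T_tool_cam" (4x4, takes a point from camera to tool coordinates, whose origin is the TCP and whose axes are the tool frame's). Camera axes: x right, y up, looking along -z (the intrinsics and any distortion apply to the point x, -y, -z); pixel columns grow to the right and rows downward; lengths in m; the calibration is good to about 2 mm. A picture is of the moment at which its call begins: read the wrist's pose just before it. get_calibration takes no time and is no camera call.
- hand_in(): hands the job in, once; it reports no verdict.
Trained networks look in the newest picture that a camera, given by its name, has taken for a name from the list of things; names that differ only in an ending like _2 or _b are one class to them, and where a whole thing is asked for, a point or a joint stands for the part that bears it (a point fixed in the world has none). Each returns a list of dicts, best first, with "p" (0 to 1); they miss things now and then, are a little off and sometimes report something else, mostly with a low value. They report only what shows in the picture. A call takes as long as a camera call. They do not tell look-alikes from the thing itself.
- masks_of(target, camera): "mask" (384x512 bool, what is visible of it) and "box" ([centre column, centre row, width, height] in pixels, round what is visible of it).
- place_of(target, camera): "point" ([row, column] in pixels: a listed point, or the origin of a listed thing).
The state is a dict: "t": time; "joints": joint angles; "qd": joint speeds; "joint_efforts": joint torques, N m; "position": TCP position; "tool_rot": TCP orientation; "wrist_force": force on the tool from outside, world axes, zero at the start; "wrist_torque": the same for the moment, N m; "width": finger opening in m.
Only numpy, scipy, OpenCV 4.12 (cv2) and the standard library are available. Lean on these libraries where they do the work, as an engineer would, in place of code of your own. Each camera call takes 0.05 s, during which the arm holds its last target. There are 200 camera calls.

## Working session

There is one attempt and no reset: what is moved stays moved. The work goes in short steps, Python scripts to look and compute and a tool call to move; the robot and the scene stay as the last step left them, time stands still between calls to the robot, and variables do not carry over. Pictures are saved under pics/ and viewed, about 8 in all and at most 12, crops included, and the job is handed in when it is done.

Besides the shell and the picture viewer there is one more tool, called after "Request:" as name(argument=value, ...) on one line, values as JSON. arm_command: Moves the arm, as the interface text tells. Its arguments: {"type":"object","properties":{"targets":{"type":"array","items":{"type":"array","items":{"type":"number"}}},"jaw":{"type":"number"}},"required":["targets"]}

```bash
mkdir -p pics; ls
python3 - <<'E'
from cell import *
import cv2,numpy as np
s=state();print(s['t'],s['position'],s['tool_rot'],s['width'])
ims=[]
for n in ("scene","side"):
    p,d=snapshot(n);c=get_calibration(n);print(n,c)
    np.save(f'{n}.npy',d);cv2.imwrite(f'{n}.png',p);ims.append(p)
    for t in ("light_button_top","light_face","inspection_light","sample_rack","tall_sample_centre","wide_sample_a_centre"):
        print(t,[(round(r['p'],2),np.round(r['point'])) for r in place_of(t,n)])
cv2.imwrite('pics/a.png',cv2.resize(ims[0],(800,600)));cv2.imwrite('pics/b.png',cv2.resize(ims[1],(800,600)))
E
```

```text
pics
0.0 [5.49492583e-01 6.34670979e-05 2.30122277e-01] [-3.14134476e+00  2.24120497e-03  2.39592845e-05] 0.08546855710612541
scene {'fx': 420.45582103108006, 'fy': 420.45582103108006, 'cx': 262.0433158912071, 'cy': 192.14373372625445, 'distortion': array([0.02965406, 0.        , 0.        , 0.        , 0.        ]), 'eye': array([1.05107146, 0.815221  , 0.94452106]), 'attitude': array([0.86388401, 0.01922085, 2.50349498])}
light_button_top [(0.48, array([152., 184.]))]
light_face [(0.57, array([159., 210.]))]
inspection_light [(0.78, array([189., 217.])), (0.68, array([160., 209.])), (0.49, array([233., 275.]))]
sample_rack [(0.56, array([255., 289.]))]
tall_sample_centre [(0.91, array([233., 295.])), (0.59, array([234., 356.])), (0.57, array([272., 334.]))]
wide_sample_a_centre [(0.66, array([231., 279.]))]
side {'fx': 427.95418089445127, 'fy': 427.95418089445127, 'cx': 254.61575126215212, 'cy': 188.5423027775579, 'distortion': array([-0.04466666,  0.        ,  0.        ,  0.        ,  0.        ]), 'eye': array([-0.08526466, -0.56020254,  1.06055499]), 'attitude': array([ 0.68811339, -0.01596094, -0.78744356])}
light_button_top [(0.45, array([264., 366.])), (0.31, array([158., 215.]))]
light_face [(0.7, array([210., 316.])), (0.45, array([146., 195.]))]
inspection_light [(0.92, array([241., 307.]))]
sample_rack [(0.97, array([171., 212.]))]
tall_sample_centre [(0.9, array([159., 153.])), (0.74, array([126., 180.])), (0.72, array([144., 208.]))]
wide_sample_a_centre [(0.69, array([163., 225.]))]
```

View pics/a.png

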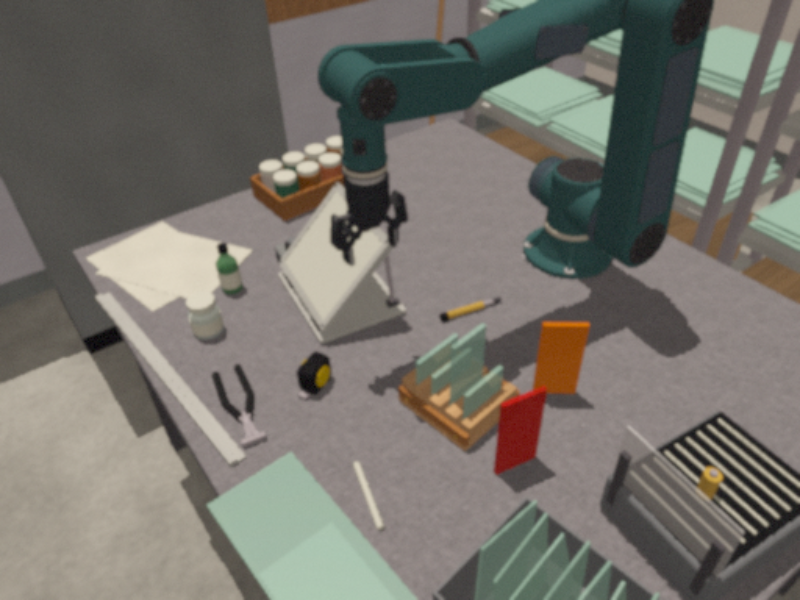

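View pics/b.png

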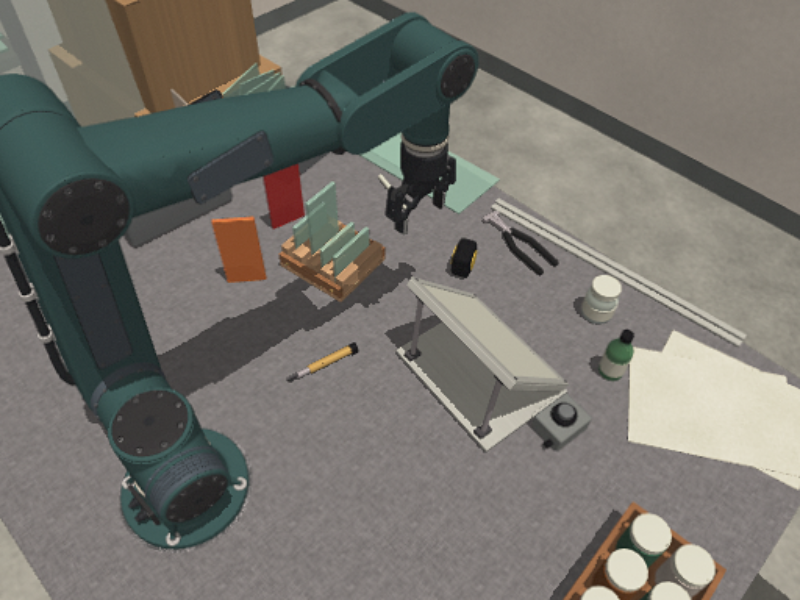

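The scene view shows the light at about (345,260), and the rack at (460,390) with the tall pane at its robot-side end. The side view shows the button at (565,412), and the tall pane at (322,215) as displayed. The orange and red panes are decoys. Next I'll turn these into positions.

```bash
cat > h.py <<'E'
from cell import *
import cv2,numpy as np
from scipy.spatial.transform import Rotation as Ro
def pose(n,s=None):
    c=get_calibration(n)
    if 'eye' in c: return c,Ro.from_euler('xyz',c['attitude']).as_matrix(),np.array(c['eye'])
    R=Ro.from_euler('xyz',s['tool_rot']).as_matrix();T=np.array(c['T_tool_cam'])
    return c,R@T[:3,:3],R@T[:3,3]+s['position']
def cloud(n,d,s=None):
    c,R,t=pose(n,s);K=np.array([[c['fx'],0,c['cx']],[0,c['fy'],c['cy']],[0,0,1.]])
    v,u=np.mgrid[:384,:512];uv=np.stack([u,v],-1).reshape(-1,1,2).astype(float)
    k=cv2.undistortPoints(uv,K,c['distortion']).reshape(384,512,2)
    P=np.stack([k[...,0]*d,-k[...,1]*d,-d],-1)
    P=P@R.T+t;P[d==0]=np.nan;return P
def project(n,X,s=None):
    c,R,t=pose(n,s);K=np.array([[c['fx'],0,c['cx']],[0,c['fy'],c['cy']],[0,0,1.]])
    p=(np.atleast_2d(X)-t)@R*[1,-1,-1]
    return cv2.projectPoints(p,np.zeros(3),np.zeros(3),K,np.array(c['distortion']))[0][:,0]
E
python3 - <<'E'
from h import *
np.set_printoptions(precision=4,suppress=True)
for n in("scene","side"):
    snapshot(n);P=cloud(n,np.load(n+'.npy'))
    for t in("inspection_light","sample_rack","tall_sample_centre"):
        for m in masks_of(t,n)[:3]:
            M=cv2.erode(m['mask'].astype(np.uint8),np.ones((3,3)))>0
            q=P[M&np.isfinite(P[...,0])]
            if len(q)<20: continue
            print(n,t,round(m['p'],2),np.round(m['box']),len(q),'p2/50/98',*np.percentile(q,[2,50,98],axis=0))
            if t!="inspection_light":
                h=q[:,2]>0.02
                print('  toprect',[np.round(x,3) for x in cv2.minAreaRect(q[h][:,:2].astype(np.float32))])
            else:
                best=None;rng=np.random.default_rng(0)
                for i in range(300):
                    a=q[rng.choice(len(q),3,0)];nn=np.cross(a[1]-a[0],a[2]-a[0]);l=np.linalg.norm(nn)
                    if l<1e-6 or abs(nn[2]/l)>.9: continue
                    k=abs((q-a[0])@nn/l)<.003
                    if best is None or k.sum()>best.sum(): best=k
                qq=q[best];c=qq.mean(0);nn=np.linalg.svd(qq-c)[2][2];nn*=np.sign(nn[2]);print('  plane',c,nn,len(qq))
                y=np.cross([0,0,1],nn);y/=np.linalg.norm(y);x=np.cross(y,nn)
                L=np.stack([x,y,nn],1);e=(qq-c)@L;mn,mx=np.percentile(e,[.5,99.5],axis=0);print('  ext',mx-mn,'centre',c+L@((mn+mx)/2))
b=cloud("side",np.load('side.npy'))[258:272,354:372];print('button',np.nanmedian(b[4:8,6:10],axis=(0,1)))
k=(b[...,2]>.058)&(b[...,2]<.075);print(b[k].mean(0),k.sum())
E
```

```text
scene inspection_light 0.86 [219. 169.  84. 102.] 4100 p2/50/98 [ 0.4404 -0.3325  0.0081] [ 0.5417 -0.1412  0.0763] [ 0.6212 -0.0614  0.1896]
  plane [ 0.5427 -0.1859  0.1078] [ 0.7    -0.0983  0.7073] 2225
  ext [0.2227 0.2605 0.0062] centre [ 0.532  -0.1962  0.117 ]
scene tall_sample_centre 0.96 [333. 274.  34.  62.] 1113 p2/50/98 [0.4872 0.3657 0.0085] [0.5247 0.3738 0.0992] [0.5604 0.3814 0.1736]
  toprect [array([0.523, 0.373]), array([0.009, 0.081]), np.float64(79.673)]
scene tall_sample_centre 0.82 [298. 232.  22.  49.] 658 p2/50/98 [0.4752 0.2246 0.0605] [0.515  0.231  0.1281] [0.5482 0.2368 0.1851]
  toprect [array([0.51, 0.23]), array([0.08, 0.01]), np.float64(6.268)]
side inspection_light 0.77 [316. 233. 126. 110.] 6390 p2/50/98 [ 0.4187 -0.3939  0.0095] [ 0.4903 -0.2312  0.0348] [ 0.5865 -0.0796  0.2013]
  plane [ 0.5132 -0.208   0.1355] [ 0.6989 -0.1007  0.7081] 1886
  ext [0.2194 0.2502 0.006 ] centre [ 0.5227 -0.2039  0.1259]
side sample_rack 0.76 [213. 170.  67.  50.] 969 p2/50/98 [0.4267 0.1145 0.0139] [0.4542 0.1545 0.0398] [0.5749 0.2682 0.0571]
  toprect [array([0.505, 0.201]), array([0.147, 0.164]), np.float64(7.945)]
side tall_sample_centre 0.98 [180. 125.  32.  37.] 658 p2/50/98 [0.4809 0.3581 0.0082] [0.5157 0.3666 0.0811] [0.5519 0.3748 0.1442]
  toprect [array([0.516, 0.366]), array([0.014, 0.078]), np.float64(80.044)]
side tall_sample_centre 0.9 [206. 139.  22.  42.] 475 p2/50/98 [0.4706 0.2134 0.0668] [0.5038 0.22   0.1276] [0.5391 0.2261 0.1858]
  toprect [array([0.505, 0.221]), array([0.077, 0.01 ]), np.float64(11.117)]
side tall_sample_centre 0.63 [152. 161.  34.  46.] 935 p2/50/98 [0.3186 0.2685 0.0083] [0.3464 0.2912 0.0956] [0.3737 0.3135 0.1736]
  toprect [array([0.347, 0.293]), array([0.014, 0.076]), np.float64(49.969)]
button [ 0.5288 -0.373   0.0601]
[ 0.5317 -0.3734  0.0605] 71
```

Request:
arm_command(targets=[[0,0,0.03,0,0,0],[-0.0015,-0.031,0,1.667,0,0],[-0.0015,-0.031,0,1.667,0,0],[-0.0015,-0.031,0,1.667,0,0],[-0.0015,-0.031,0,1.667,0,0],[-0.0015,-0.031,0,1.667,0,0],[-0.0015,-0.031,0,1.667,0,0],[-0.0015,-0.031,0,1.667,0,0],[-0.0015,-0.031,0,1.667,0,0],[-0.0015,-0.031,0,1.667,0,0],[-0.0015,-0.031,0,1.667,0,0],[-0.0015,-0.031,0,1.667,0,0],[-0.0015,-0.031,0,1.667,0,0],[0,0,0,0,0,0],[0,0,0,0,0,0],[0,0,0,0,0,0]], jaw=0)

```text
t: 2.43
position: [0.5321, -0.3719, 0.261]
tool_rot: [-2.792, 0.0, -0.0]
wrist_force: [-0.5, 0.5, 1.1]
width: -0.0004
```

Run:
```python
from h import *
np.set_printoptions(precision=4,suppress=True)
s=state();print(s['t'],s['position'],s['tool_rot'],s['width'],s['joints'])
p,d=snapshot('wrist');print(get_calibration('wrist')['T_tool_cam'])
P=cloud('wrist',d,s)
for t in("light_button_top","light_face"):
    r=place_of(t,'wrist');print(t,[(x['p'],x['point']) for x in r])
    if t!="light_face" and r:
        v,u=np.round(r[0]['point']).astype(int);print(np.nanmedian(P[v-3:v+4,u-3:u+4],axis=(0,1)))
        for vv,uu in project('wrist',[[.5305,-.3733,.0605],[.535,-.369,.062]],s): print('prior px',vv,uu)
        for m in masks_of('light_button','wrist')[:2]:
            q=P[m['mask']];q=q[np.isfinite(q[:,0])];q=q[q[:,2]>.056];print(m['p'],m['box'],np.median(q,axis=0),(q.min(0)+q.max(0))/2)
cv2.imwrite('pics/c.png',p)
```

```text
2.4333 [ 0.5321 -0.3719  0.261 ] [-2.7916  0.0002 -0.0001] -0.0004040035659373485 [-0.8161  0.479   0.8635  0.267   2.0443 -0.7231]
[[ 1.     -0.     -0.0011 -0.0003]
 [-0.0003 -0.9604 -0.2787 -0.0721]
 [-0.001   0.2787 -0.9604 -0.1424]
 [ 0.      0.      0.      1.    ]]
light_button_top [(0.79, [220.7, 260.4])]
[ 0.5342 -0.3694  0.0623]
prior px 256.7004133739817 224.46621361899932
prior px 260.71444446834323 220.68324819391938
0.72 [259.8, 217.6, 27.1, 13.1] [ 0.5342 -0.366   0.0622] [ 0.5336 -0.3655  0.061 ]
light_face [(0.57, [45.5, 257.9])]
```

View pics/c.png

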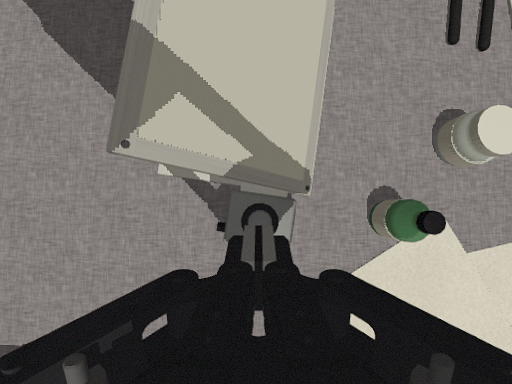

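The wrist view shows the button at (260,218), with the panel edge above it. The measured top is about (0.534, -0.368, 0.062), and the tilted tool clears the panel.

Request:
arm_command(targets=[[0.002,0.006,-0.02,0,0,0],[0,0,-0.02,0,0,0],[0,0,-0.02,0,0,0],[0,0,-0.02,0,0,0],[0,0,-0.02,0,0,0],[0,0,-0.02,0,0,0],[0,0,-0.02,0,0,0],[0,0,-0.02,0,0,0],[0,0,-0.02,0,0,0],[0,0,-0.008,0,0,0],[0,0,-0.003,0,0,0],[0,0,0,0,0,0]])

```text
t: 3.63
position: [0.5341, -0.3652, 0.0705]
tool_rot: [-2.792, 0.0, 0.001]
wrist_force: [-0.5, -0.5, 0.7]
width: -0.0001
```

Request:
arm_command(targets=[[0,0,-0.002,0,0,0],[0,0,-0.002,0,0,0],[0,0,0,0,0,0]])

```text
t: 3.88
position: [0.5344, -0.3664, 0.0674]
tool_rot: [-2.794, -0.002, 0.0]
wrist_force: [-0.8, 0.7, -0.0]
width: 0.0005
```

Request:
arm_command(targets=[[0,0,-0.002,0,0,0],[0,0,-0.001,0,0,0],[0,0,0,0,0,0]])

```text
t: 4.13
position: [0.5344, -0.3664, 0.0638]
tool_rot: [-2.793, -0.001, -0.0]
wrist_force: [0.5, -0.0, 2.6]
width: -0.0003
```

Contact has begun at about z 0.065.

Request:
arm_command(targets=[[0,0,-0.002,0,0,0],[0,0,-0.001,0,0,0],[0,0,0,0,0,0]])

```text
t: 4.38
position: [0.5344, -0.3664, 0.0608]
tool_rot: [-2.793, -0.001, -0.0]
wrist_force: [0.4, -0.9, 3.2]
width: 0.0003
```

Request:
arm_command(targets=[[0,0,-0.002,0,0,0],[0,0,0,0,0,0]])

```text
t: 4.55
position: [0.5344, -0.3664, 0.0587]
tool_rot: [-2.793, -0.001, -0.0]
wrist_force: [0.1, -1.2, 4.3]
width: -0.0
```

Request:
arm_command(targets=[[0,0,-0.001,0,0,0],[0,0,0,0,0,0]])

```text
t: 4.72
position: [0.5344, -0.3664, 0.0585]
tool_rot: [-2.793, -0.001, -0.0]
wrist_force: [0.2, -1.3, 5.9]
width: 0.0002
```

Request:
arm_command(targets=[[0,0,-0.001,0,0,0],[0,0,-0.001,0,0,0],[0,0,0,0,0,0]])

```text
t: 4.97
position: [0.5345, -0.3664, 0.0583]
tool_rot: [-2.794, -0.002, 0.0]
wrist_force: [-0.9, -0.3, 11.1]
width: -0.0
```

The button is at its stop: 11 N with no further travel. I'll release it, lift, and check that the light came on.

Request:
arm_command(targets=[[0,0,0.003,0,0,0],[0,0,0.005,0,0,0],[0,0,0.01,0,0,0],[0,0,0.02,0,0,0],[0,0,0.03,0,0,0],[0,0,0.04,0,0,0],[0,0,0.04,0,0,0],[0,0,0.04,0,0,0],[0,0,0.04,0,0,0],[0,0,0.04,0,0,0],[0,0,0.03,0,0,0],[0,0,0,0,0,0]])

```text
t: 5.97
position: [0.5341, -0.366, 0.3618]
tool_rot: [-2.801, -0.009, 0.001]
wrist_force: [0.5, -0.6, 2.5]
width: 0.0001
```

Run:
```python
from h import *
np.set_printoptions(precision=4,suppress=True)
s=state();print(s['t'],s['position'],s['tool_rot'])
p,d=snapshot('scene');o=cv2.imread('scene.png')
for (x,y,z) in [(.56,-.2,.09),(.53,-.2,.12),(.5,-.24,.15)]:
    u,v=project('scene',[[x,y,z]])[0].astype(int);print(p[v-2:v+3,u-2:u+3].mean((0,1)),o[v-2:v+3,u-2:u+3].mean((0,1)))
p,d=snapshot('side');P=cloud('side',d)
b=P[258:272,354:372];k=(b[...,2]>.056)&(b[...,2]<.075);print('button z',np.percentile(b[k][:,2],[50,90]))
```

```text
5.9667 [ 0.5341 -0.366   0.3618] [-2.8013 -0.0087  0.0011]
[172.08 189.68 196.  ] [178.24 195.8  202.04]
[171.8  189.52 195.64] [178.   195.68 202.04]
[131.4  147.   152.28] [119.04 130.76 135.2 ]
button z [0.0601 0.0628]
```

Run:
```python
from h import *
p,d=snapshot('scene');q,_=snapshot('side');o=cv2.imread('scene.png');o2=cv2.imread('side.png')
f=lambda a:cv2.resize(a,(400,300))
cv2.imwrite('pics/d.png',np.vstack([np.hstack([f(o[80:230,160:360]),f(p[80:230,160:360])]),np.hstack([f(o2[160:310,230:430]),f(q[160:310,230:430])])]))
```

```text
(no output)
```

View pics/d.png

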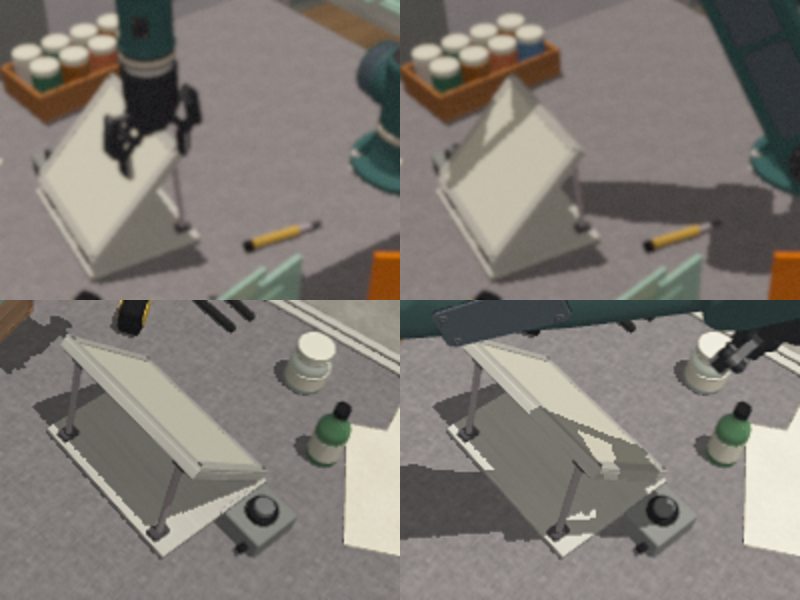

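The light's glow isn't rendered, but the button followed its 6 mm spring ramp to a hard stop and came back up. Next I'll move to above the rack.

Request:
arm_command(targets=[[0,0.015,0,-5,0,0],[0,0.033,0,-5,0,0],[0,0.033,0,-5,0,0],[0,0.033,0,-4.5,0,0],[-0.002,0.033,0,0,0,-6],[-0.002,0.033,0,0,0,-6],[-0.002,0.033,0,0,0,-6],[-0.002,0.033,0,0,0,-6],[-0.002,0.033,0,0,0,-6],[-0.002,0.033,0,0,0,-6],[-0.002,0.033,0,0,0,-6],[-0.002,0.033,0,0,0,-6],[-0.002,0.033,0,0,0,-6],[-0.002,0.033,-0.01,0,0,-6],[-0.002,0.033,-0.01,0,0,-6],[-0.002,0.033,-0.01,0,0,-6],[-0.002,0.033,-0.01,0,0,-6],[-0.001,0.033,-0.01,0,0,-4],[0,0.015,0,0,0,0],[0,0,0,0,0,0]], jaw=0.045)

```text
t: 7.83
position: [0.5049, 0.2278, 0.2986]
tool_rot: [-3.142, -0.0, -1.426]
wrist_force: [-0.1, -0.6, -0.5]
width: 0.0448
```

Run:
```python
from h import *
np.set_printoptions(precision=4,suppress=True)
s=state();print(s['t'],s['position'],np.degrees(s['tool_rot']),s['width'],s['joints'])
p,d=snapshot('wrist');P=cloud('wrist',d,s);np.save('w.npy',P)
for n in("tall_sample_centre","sample_rack"):
  for m in masks_of(n,'wrist')[:4]:
    q=P[m['mask']];q=q[np.isfinite(q[:,0])];print(n,m['p'],m['box'],len(q),*np.percentile(q,[2,50,98],axis=0))
k=(P[...,2]>.165)&(P[...,2]<.2)&(abs(P[...,1]-.22)<.04)&(abs(P[...,0]-.51)<.07)
q=P[k];print('top',len(q),np.median(q,axis=0),cv2.minAreaRect(q[:,:2].astype(np.float32)),np.percentile(q[:,2],[10,50,95]))
k=(P[...,2]>.08)&(P[...,2]<.15)&(abs(P[...,1]-.2)<.1)&(abs(P[...,0]-.51)<.1);print('others',k.sum(),P[k].min(0),P[k].max(0))
cv2.imwrite('pics/e.png',p)
```

```text
7.8333 [0.5049 0.2278 0.2986] [-179.9958   -0.0281  -81.7065] 0.044784180929526 [ 0.3217  0.0931  1.2323 -0.0005  1.8162  1.7476]
tall_sample_centre 0.95 [264.1, 167.8, 10.0, 105.1] 1115 [0.4719 0.2169 0.0924] [0.5146 0.2262 0.1868] [0.549  0.2338 0.1884]
tall_sample_centre 0.72 [125.4, 133.1, 84.9, 96.4] 5246 [0.4818 0.3591 0.001 ] [0.5228 0.3666 0.131 ] [0.5596 0.4002 0.1761]
tall_sample_centre 0.44 [182.6, 279.7, 77.0, 113.6] 152 [0.319  0.2676 0.0026] [0.3808 0.2714 0.035 ] [0.3842 0.3189 0.176 ]
sample_rack 0.66 [275.2, 144.8, 141.4, 115.5] 10463 [0.4392 0.1259 0.0124] [0.5257 0.2117 0.0548] [0.5866 0.2899 0.0566]
top 1063 [0.5125 0.226  0.1869] ((0.5093984007835388, 0.22531865537166595), (0.0795741006731987, 0.008893484249711037), 8.28801155090332) [0.1859 0.1869 0.1881]
others 2846 [0.4571 0.139  0.08  ] [0.567  0.2735 0.1496]
```

View pics/e.png

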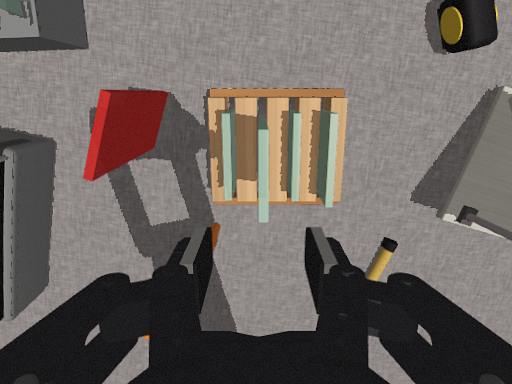

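The wrist view shows the tall pane end-on at (264,168) between its neighbours, with the fingers centred on it. The pane centre is (0.509, 0.225), yaw 8.3°, top at 0.187.

Request:
arm_command(targets=[[0.0045,-0.0025,-0.02,0,0,0],[0,0,-0.025,0,0,0],[0,0,-0.025,0,0,0],[0,0,-0.025,0,0,0],[0,0,-0.025,0,0,0],[0,0,-0.025,0,0,0],[0,0,-0.016,0,0,0],[0,0,0,0,0,0]])

```text
t: 8.65
position: [0.509, 0.2198, 0.1374]
tool_rot: [3.141, -0.002, -1.434]
wrist_force: [-1.4, -0.5, -0.4]
width: 0.0452
```

Request:
arm_command(targets=[[0,0,0,0,0,0],[0,0,0,0,0,0],[0,0,0,0,0,0],[0,0,0,0,0,0],[0,0,0,0,0,0],[0,0,0,0,0,0],[0,0,0,0,0,0],[0,0,0,0,0,0]], jaw=0)

```text
t: 9.32
position: [0.5128, 0.223, 0.1447]
tool_rot: [-3.128, 0.001, -1.431]
wrist_force: [0.9, 1.2, 5.2]
width: 0.0082
```

Request:
arm_command(targets=[[0,0,0.005,0,0,0],[0,0,0.01,0,0,0],[0,0,0.01,0,0,0],[0,0,0,0,0,0]])

```text
t: 9.65
position: [0.5123, 0.2228, 0.1697]
tool_rot: [-3.13, 0.0, -1.431]
wrist_force: [0.0, 0.7, -3.2]
width: 0.0082
```

The pane is held (width 8.2 mm) and sliding up. I'll lift it clear and start turning it.

Request:
arm_command(targets=[[0,0,0.015,0,0,0],[0,0,0.025,0,0,0],[0,0,0.03,0,0,0],[0,0,0.03,0,0,0],[0,0,0.03,0,0,0],[0,0,0.02,0,0,0],[0.008,-0.018,0,0,0,4.9],[0.008,-0.018,0,0,0,4.9],[0.008,-0.018,0,0,0,4.9],[0.008,-0.018,0,0,0,5.5],[0.008,-0.018,0,0,0,5.5],[0.008,-0.018,0,0,0,5.5],[0.008,-0.018,0,0,0,5.5],[0.008,-0.018,0,0,0,5.5],[0.008,-0.018,0,0,0,5.5],[0.008,-0.018,0,0,0,5.5],[0.008,-0.018,0,0,0,5.5],[0,0,0,0,0,5.3],[0,0,0,0,0,5],[0,0,0,0,0,4.9]])

```text
t: 11.32
position: [0.5995, 0.0234, 0.3168]
tool_rot: [-3.134, 0.001, -0.139]
wrist_force: [0.4, 0.0, -2.7]
width: 0.0082
```

Run:
```python
from h import *
np.set_printoptions(precision=4,suppress=True)
s=state();print(s['t'],s['position'],np.degrees(s['tool_rot']),s['width'],s['joints'],s['wrist_force'])
```

```text
11.3167 [0.5995 0.0234 0.3168] [-179.551     0.071    -7.9503] 0.008159535312264711 [-0.0598  0.2013  1.0744  0.0083  1.8665  0.0814] [ 0.4099  0.0334 -2.6577]
```

Request:
arm_command(targets=[[0.004,-0.02,0.002,-0.9,-6.4,0],[0.004,-0.025,0.002,-0.9,-6.4,0],[0.004,-0.025,0,-0.9,-6.4,0],[0.004,-0.025,0,-0.9,-6.4,0],[0.004,-0.025,0,-0.9,-6.4,0],[0.004,-0.025,0,-0.9,-6.4,0],[0.004,-0.025,0,-0.9,-6.2,0],[0.001,-0.025,0,0,0,0],[0,-0.025,0,0,0,0],[0,-0.018,0,0,0,0],[0,0,-0.012,0,0,0],[0,0,-0.02,0,0,0],[0,0,0,0,0,0]])

```text
t: 12.4
position: [0.6257, -0.2124, 0.2812]
tool_rot: [-3.127, -0.773, -0.144]
wrist_force: [-0.6, 0.4, -6.0]
width: 0.0083
```

```bash
cat > chk.py <<'E'
from h import *
import sys
np.set_printoptions(precision=4,suppress=True)
s=state();R=Ro.from_euler('xyz',s['tool_rot']).as_matrix();t=s['position'];print(s['t'],t,np.degrees(s['tool_rot']),s['width'],s['joints'],s['wrist_force']);print(R)
F=np.array([.5274,-.2,.1215]);n=np.array([.7,-.0995,.7075]);n/=np.linalg.norm(n)
for c in('scene','side'):
    p,d=snapshot(c);P=cloud(c,d)
    ms=masks_of('tall_sample_centre',c)
    q=((P-t)@R)
    k=(abs(q[...,0])<.02)&(abs(q[...,1])<.07)&(q[...,2]>.008)&(q[...,2]<.16)
    a=P[k]
    if len(a)>50:
        nn=np.linalg.svd(a-a.mean(0))[2][2];nn*=np.sign(nn[2]);b=q[k];b=b[abs(b[:,0]-np.median(b[:,0]))<.006]
        print(c,len(a),'normal',nn,'angle to n',np.degrees(np.arccos(nn@n)),'tool-frame ext',np.percentile(b,[1,50,99],axis=0))
        lo,hi=np.percentile(b,[1,99],axis=0);m=np.array([0,(lo[1]+hi[1])/2,hi[2]-.0875]);C=R@m+t
        y=np.cross(n,[0,0,1.]);y/=np.linalg.norm(y);print('C',C,'n-dist',(C-F)@n,'y',(C-F)@y,'slope',(C-F)@np.cross(y,n))
    cv2.imwrite(f'pics/{sys.argv[1]}_{c}.png',p)
E
python3 chk.py f
```

```text
12.4 [ 0.6257 -0.2124  0.2812] [-179.1564  -44.2781   -8.2726] 0.008271597076498818 [-0.5603 -0.1466  1.6822  0.381   0.9184 -0.5462] [-0.587   0.4098 -5.9763]
[[ 0.7085 -0.1337  0.6929]
 [-0.103  -0.991  -0.0859]
 [ 0.6981 -0.0105 -0.7159]]
scene 669 normal [ 0.717  -0.0751  0.693 ] angle to n 1.8950695720600788 tool-frame ext [[-0.0026 -0.0389  0.0092]
 [ 0.0024 -0.0016  0.0699]
 [ 0.0056  0.0436  0.1336]]
C [ 0.6573 -0.2187  0.2481] n-dist 0.18238265010269492 y 0.00023532457036026032 slope -0.003342249615236046
side 126 normal [ 0.6963 -0.1729  0.6966] angle to n 4.258869777465317 tool-frame ext [[ 0.0034 -0.029   0.0089]
 [ 0.0094  0.032   0.072 ]
 [ 0.0101  0.0462  0.1303]]
C [ 0.6542 -0.2246  0.2505] n-dist 0.18241065045121643 y 0.006540186171012565 slope -6.293420739676417e-05
```

View pics/f_scene.png

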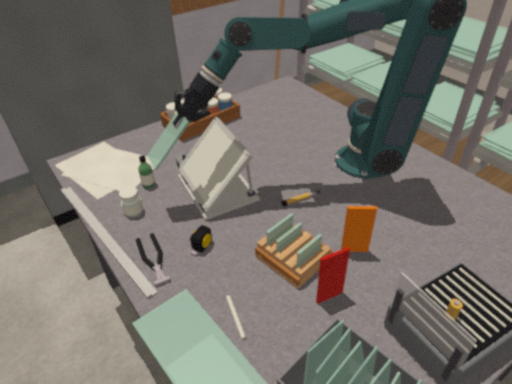

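The view shows the pane tilted in front of the face, the gripper clear of the panel, and the other three samples still in the rack. I'll move straight in along the normal.

Request:
arm_command(targets=[[-0.004,0.001,-0.004,0,-0.4,0],[-0.008,0.001,-0.008,0,-0.4,0],[-0.008,0.001,-0.009,0,0,0],[-0.008,0.001,-0.009,0,0,0],[-0.008,0.001,-0.008,0,0,0],[-0.008,0.001,-0.009,0,0,0],[-0.008,0.001,-0.009,0,0,0],[-0.006,0.001,-0.006,0,0,0],[-0.005,0.001,-0.004,0,0,0],[0,0,0,0,0,0],[0,0,0,0,0,0],[0,0,0,0,0,0]])

```text
t: 13.6
position: [0.5661, -0.2048, 0.2248]
tool_rot: [-3.13, -0.802, -0.143]
wrist_force: [-0.3, -0.9, -3.3]
width: 0.0084
```

```bash
python3 chk.py g
python3 - <<'E'
import cv2,numpy as np
a=cv2.imread('pics/g_scene.png')[60:260,100:400];b=cv2.imread('pics/g_side.png')[80:330,150:500]
cv2.imwrite('pics/h.png',np.hstack([cv2.resize(a,(400,267)),cv2.resize(b,(374,267))]))
E
```

```text
13.6 [ 0.5661 -0.2048  0.2248] [-179.3519  -45.9632   -8.1845] 0.00843099514442418 [-0.633  -0.2665  1.907   0.4923  0.8289 -0.7043] [-0.2772 -0.8574 -3.2822]
[[ 0.688  -0.1343  0.7131]
 [-0.099  -0.9909 -0.0911]
 [ 0.7189 -0.0079 -0.6951]]
scene 657 normal [ 0.6945 -0.0748  0.7156] angle to n 1.5206507730223862 tool-frame ext [[-0.0025 -0.0383  0.0095]
 [ 0.0027 -0.0017  0.0709]
 [ 0.0062  0.0439  0.1334]]
C [ 0.5985 -0.2118  0.1928] n-dist 0.10134853570808572 y 0.001657190652877178 slope -0.0005295151243010013
side 224 normal [ 0.6851 -0.1434  0.7142] angle to n 2.6860235100097603 tool-frame ext [[-0.0024 -0.0322  0.0092]
 [ 0.0032  0.0196  0.0743]
 [ 0.0041  0.0461  0.1314]]
C [ 0.5964 -0.2157  0.1942] n-dist 0.10131037206644049 y 0.005845783105830756 slope 0.0014939476229806322
```

View pics/h.png

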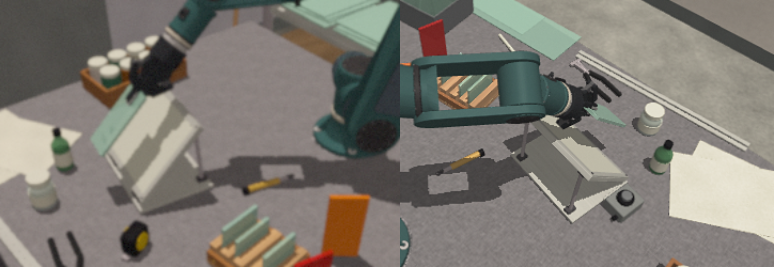

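Request:
arm_command(targets=[[-0.003,0.001,-0.003,0,0.4,0],[-0.004,0.001,-0.004,0,0.3,0],[0,0,0,0,0,0],[0,0,0,0,0,0],[0,0,0,0,0,0],[0,0,0,0,0,0]])

```text
t: 14.3
position: [0.5586, -0.2026, 0.2165]
tool_rot: [-3.132, -0.788, -0.142]
wrist_force: [0.7, 0.9, -3.2]
width: 0.0085
```

```bash
python3 chk.py i
```

```text
14.3 [ 0.5586 -0.2026  0.2165] [-179.4277  -45.1658   -8.1285] 0.00847688685208252 [-0.6356 -0.2751  1.9237  0.4848  0.8331 -0.7045] [ 0.6964  0.8835 -3.1858]
[[ 0.698  -0.1344  0.7034]
 [-0.0997 -0.9909 -0.0904]
 [ 0.7092 -0.007  -0.705 ]]
scene 653 normal [ 0.7043 -0.0775  0.7057] angle to n 1.290824244475798 tool-frame ext [[-0.0028 -0.038   0.0096]
 [ 0.0026 -0.0016  0.0703]
 [ 0.0067  0.0451  0.133 ]]
C [ 0.5901 -0.2102  0.1844] n-dist 0.08939035096946325 y 0.0012788581599198435 slope -0.0004648511818322548
side 222 normal [ 0.6954 -0.1434  0.7042] angle to n 2.534011291062354 tool-frame ext [[-0.002  -0.0323  0.0095]
 [ 0.0034  0.0203  0.0748]
 [ 0.0043  0.0462  0.1331]]
C [ 0.5897 -0.2136  0.1843] n-dist 0.08938905310548881 y 0.004677191598111786 slope -0.0005866809534755562
```

```bash
python3 -c "
from cell import *
print(hand_in(),state()['t'])"
```

```text
the job is handed in; nothing more can be done
the job is handed in; nothing more can be done
```

The job is handed in, at about 14.5 s on the robot's clock. The gripper is still holding the tall pane in front of the light.

- **Button:** I pressed it with the fingers shut until it stopped hard. The force rose along about 6 mm of spring travel to about 5 N, then to 11 N with no further movement. After I lifted off, the side camera showed the button up again. The pictures show no glow before or after, so I judge the light to be on from force and travel alone.
- **Sample:** I gripped the tall pane near its top edge, lifted it straight out of its slot and turned it. The other three samples are still standing in the rack in the later pictures.
- **Pane position at the last check:** the pane's centre is about 89 mm from the face, within 1 mm of the face's middle along the slope and 1–5 mm sideways, depending on the camera.
- **Parallel to the face:** the tool's axis is within about 0.2° of the face normal. The camera plane fits to the pane disagree a little, at 1.3° (scene camera) and 2.5° (side camera, few pixels).
- **Clearance:** in the last pictures I viewed, before a final 10 mm move in, the gripper and arm were clear of the panel. At the last check, after that move, the wrist force was only about 3 N, roughly the pane's weight.
- **Unexplained reading:** when the fingers closed on the pane, the measured tool position moved about 7 mm up and a few millimetres sideways. The grip held, and I measured the pane again after lifting it.

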